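# Centre the bottle on the balance pan and take the reading

### The arm

A 7-joint arm with a two-finger parallel gripper is mounted at the origin on the work surface. World frame = base frame: x ahead of the robot, y to its left, z up, the work surface at z = 0. Lengths are in m, angles in rad, forces in N, time in s.
With the tool pointing down it reaches from about 0.425 to 0.875 m from the base axis. Payload 4.7 kg.
Tool frame: the origin (TCP) lies at the very end of the fingers, on their centre line; the grasp point (between the pads) lies 19 mm behind it; x points along the fingers, y is the direction in which the jaws open and shut, and the axes are right-handed (so a half turn about x gives the same grasp; the last joint's range is limited). The gripper opens to 85 mm and grips with 20 to 120 N. Pads are 22 mm wide; open, the fingers measure 114 mm over their backs; the gripper's body (76 mm by 85 mm) begins 54 mm behind the grasp point. The pads swing forward as they close: fully open they stand 13 mm farther back than shut.
Start: joints at [-1.206, 0.321, -0.07, 1.45, 0.023, 1.371, -0.057], TCP at [0.223, 0.61, 0.231] pointing down, gripper open.
Joint ranges: [-2.86, 2.86], [-0.3, 2.09], [-1.38, 1.24], [0.06, 2.45], [-1.56, 4.7], [0.09, 2.05], [-2.69, 2.69]. Speed limits (rad/s): [2.57, 2.57, 3.14, 3.14, 3.14, 3.14, 3.14].

### API

Orientations are given as a unit quaternion [w, x, y, z].
In Python, from rig import * gives the robot as it stands. The module is installed in compiled form; this text tells all that it offers.
- The arm moves only by the tool play_rows, never from a script. Its argument "targets" is a list of rows, each a list of 3 entries, a list of its own where there are three numbers: the shift along the tool's x, y, z in cm, then the turn, a rotation vector about the tool's x, y, z in degrees, then the finger opening in cm, from 0 to 8.54. In form: [[[x, y, z], [wx, wy, wz], gripper], ...]. A call has 1 to 20 rows; each row is the pose to reach, as a shift and turn from the pose measured when the call began, along the tool's axes at that moment; what a row does not reach only later rows make up. A row lasts 1/12 s, in which the tool goes at most 41.7 mm and 7.16 degrees, less where a joint would pass 70% of its speed; a pose out of reach is approached as far as the arm can. A call with a gripper value outside its range is refused whole. The fingers move at their own pace and stop on an object; "newtons" is the grip in N (left out, the last holds). Time passes only in rows, so rows that repeat a pose let the fingers close. It gives the time, the measured TCP pose, the force and the opening at its end, in the units of the state.
- get_obs(): the state, without advancing time (a new reading comes with each control period).
- get_image(name): name is "scene" or "top" or "wrist"; returns (picture, depth): 384x512x3 uint8, red, green, blue; 384x512 float32, m along the optical axis (not along the pixel's ray), 0 where there is no reading.
- camera_model(name): a dict with "fovy" (degrees; the focal length in pixels is half the picture's height over the tangent of half this angle, whatever the lens; pixels are square), "cx", "cy" (the principal point, pixels), "position" and "attitude" of the camera in the world; the wrist camera has in their place "T_tool_cam" (4x4, takes a point from camera to tool coordinates, whose origin is the TCP and whose axes are the tool frame's). Camera axes: x right, y down, z forward; pixel columns grow to the right and rows downward; lengths in m; the calibration is good to about 2 mm. A picture is of the moment at which its call begins: read the wrist's pose just before it. camera_model takes no time and is no camera call.
- job_done(): hands the job in, once; it reports no verdict.
The state is a dict: "time_s": time; "joints": joint angles; "joint_vel": joint speeds; "joint_torque": joint torques, N m; "eef_pos": TCP position; "ee_rot": TCP orientation; "ft_force": force on the tool from outside, world axes, zero at the start; "moment": the same for the moment, N m; "grip_width": opening from 0.0 (shut) to 1.0 (fully open).
Only numpy, scipy, OpenCV 4.12 (cv2) and the standard library are available. Lean on these libraries where they do the work, as an engineer would, in place of code of your own. Each camera call takes 0.05 s, during which the arm holds its last target.

### The job

The small amber bottle stands off-centre on the balance's round pan: with the fingertips, gently nudge it - never taking it between the fingers, lifting it or tipping it over - until it stands upright wholly inside the ring engraved in the middle of the pan. Then, with the bottle centred and no longer touched, press the balance's round key all the way down to take the reading and let it go. Leave everything else where it is.

Things in the scene. Friction and masses are not known exactly. Their poses are not given: they have to be found in the camera images.
- bottle: The amber glass bottle with a heavy steel cap that stands on the pan: 58 tall, top-heavy, 0.08 to 0.16 kg. Origin at the centre of its underside, z up. Flat foot 26 across; widest, 32 across, from 6 to 16 above the foot; then it narrows to a 19 neck (32 to 41 up) and a cap 23 across (41 to 58 up). It starts 18 to 24 off the pan's centre, in any direction.
- belly (a point): Point on the bottle's axis 11 above its foot, mid-height of its widest part. Pushed sideways here by fingertips held 4 to 12 above the pan it slides (0.5 to 1.5 N, at a few cm/s or less) and stops within a millimetre or two when the push stops; pushed higher than about 18 above its foot it tips instead.
- pan_mid (a point): Middle of the pan's top face, 78 above the table. The pan is a plain fixed aluminium disc, 90 across and 6 thick, on a thin stem, its underside 12 above the housing's top. A thin dark ring is engraved round this point, 48 inside diameter. The pan does not sink. The yaw of this entry means nothing.
- balance: Fixed cream housing, 230 (x) by 190 (y), flat top 60 above the table. Origin on the table right under the pan's centre; the housing reaches 130 ahead of it (its -x, the front, towards the robot) and 100 behind, and 95 to either side. A flat dark display lies on the front of its top.
- key_top (a point): Centre of the top face of the round grey key, 22 across, in a black collar 38 across and 12 high, on the front left of the housing's top (100 ahead of and 55 to the left (+y) of the pan's axis in the housing's frame). Unpressed, its face is 78 above the table, 6 above the collar. It moves straight down with the key.
- key (a joint): How far the key is pressed, m: 0 released, 0.006 fully down (its face is then level with the collar). A spring returns it; 1.5 N to start, 5 N fully down.
- spare: Bystander: another bottle of the same kind, standing on the table left of the balance. Origin under its centre.
- weight: Bystander: small brass weight, 22 across and 34 tall, on the rear right corner of the housing's top, about 100 from the pan's axis. Origin under its centre.
- jar: Bystander: white lidded jar, 52 across, 65 tall, on the table right of the balance. Origin under its centre.
- cup: Bystander: white sample cup, 60 across, 65 tall, far left on the table. Origin under its centre.
- tipbox: Bystander: blue closed box, 120 by 85 by 60 high, far right on the table. Origin under its centre.

How it is judged:
By the outcome, as a careful person would: the job done as asked, in the order asked, and still so for the second after the job is handed in, with the robot touching nothing.
It also fails if it takes over 54 s, if anything falls off the work surface, if the arm or the gripper's body presses on something with over 40 N, if the wrist force passes 120 N, or if a joint passes its speed limit or range.

## Working session

There is one attempt and no reset: what is moved stays moved. The work goes in short steps, Python scripts to look and compute and a tool call to move; the robot and the scene stay as the last step left them, time stands still between calls to the robot, and variables do not carry over. Pictures are saved under pics/ and viewed, and the job is handed in when it is done.

Besides the shell and the picture viewer there is one more tool, called by a JSON object that holds its "name" and its "arguments". play_rows: Moves the arm, as the interface text tells. Its arguments: {"type":"object","properties":{"targets":{"type":"array"},"newtons":{"type":"number"}},"required":["targets"]}

```bash
mkdir -p pics; cat > h.py <<'E'
from rig import *
import numpy as np, cv2
from scipy.spatial.transform import Rotation as R
def rot(q): return R.from_quat([q[1],q[2],q[3],q[0]]).as_matrix()
def cam(name,obs=None):
    m=camera_model(name); f=192/np.tan(np.radians(m["fovy"])/2)
    if "T_tool_cam" in m:
        T=np.eye(4);T[:3,:3]=rot(obs["ee_rot"]);T[:3,3]=obs["eef_pos"];T=T@np.array(m["T_tool_cam"])
    else:
        T=np.eye(4);a=np.array(m["attitude"]);T[:3,:3]=rot(a) if a.size==4 else a;T[:3,3]=m["position"]
    return f,m["cx"],m["cy"],T
def atz(c,u,v,z):
    f,cx,cy,T=c; d=T[:3,:3]@np.array([(u-cx)/f,(v-cy)/f,1]);s=(z-T[2,3])/d[2];return T[:3,3]+s*d
def proj(c,p):
    f,cx,cy,T=c; q=T[:3,:3].T@(np.array(p)-T[:3,3]);return f*q[0]/q[2]+cx,f*q[1]/q[2]+cy
def ptd(c,u,v,d):
    f,cx,cy,T=c; return T[:3,:3]@(np.array([(u-cx)/f,(v-cy)/f,1])*d)+T[:3,3]
E
python3 - <<'E'
from h import *
o=get_obs();print(o)
for n in ["scene","top","wrist"]:
    print(n,camera_model(n))
    im,d=get_image(n);cv2.imwrite(f"pics/{n}0.png",im[:,:,::-1]);np.save(f"{n}0.npy",d)
E
```

```text
{'time_s': 0.0, 'joints': array([-1.20590265,  0.32181211, -0.07011775,  1.45169235,  0.02262231,
        1.37079883, -0.05691749]), 'joint_vel': array([ 0.00122857, -0.00020676,  0.00102687, -0.0001548 , -0.00089366,
        0.0007177 , -0.00022943]), 'joint_torque': array([-1.38395467e-04, -4.93582356e+01, -3.82483983e-01, -3.14334726e+01,
        1.29594753e-02,  1.12843895e-02,  6.96698081e-06]), 'eef_pos': array([0.2232149 , 0.60988919, 0.23022213]), 'ee_rot': array([ 0.69618087,  0.12269701,  0.69634036, -0.1240473 ]), 'ft_force': array([-0.08885909, -0.09540068, -0.25311816]), 'moment': array([-0.00264369,  0.01004621, -0.02336402]), 'grip_width': 0.997065924536775}
scene {'fovy': 50.435216342049884, 'cx': 249.58602926421452, 'cy': 190.31074138795475, 'position': array([1.11092946, 0.48257198, 0.88798459]), 'attitude': array([-0.14629167,  0.37284714,  0.85461903, -0.33046948])}
top {'fovy': 43.33349666849186, 'cx': 264.779726613215, 'cy': 192.90031648008147, 'position': array([ 0.50946189, -0.01402196,  1.29661369]), 'attitude': array([-0.02209319,  0.71013281, -0.70331172,  0.02399792])}
wrist {'fovy': 71.3408920696407, 'cx': 252.42084296399054, 'cy': 196.18898063571052, 'T_tool_cam': array([[-1.32228435e-03, -3.23094056e-01,  9.46365935e-01,
        -1.42972126e-01],
       [ 9.99998003e-01,  9.90879639e-04,  1.73551158e-03,
         3.60923532e-04],
       [-1.49846821e-03,  9.46366340e-01,  3.23092100e-01,
        -8.24652231e-02],
       [ 0.00000000e+00,  0.00000000e+00,  0.00000000e+00,
         1.00000000e+00]])}
```

View pics/top0.png

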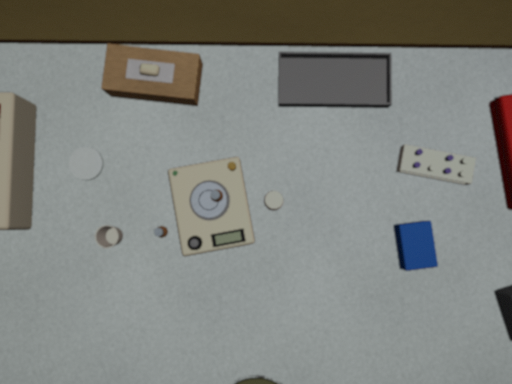

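View pics/scene0.png

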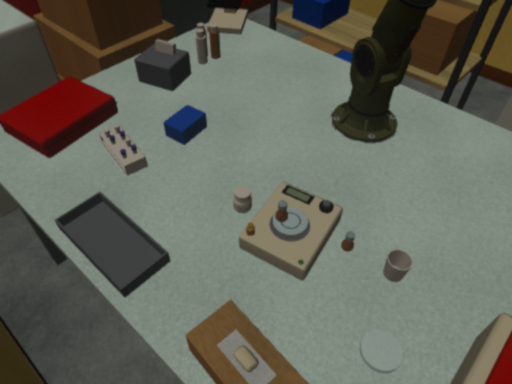

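```bash
python3 - <<'E'
import cv2
t=cv2.imread("pics/top0.png")[145:265,150:290];cv2.imwrite("pics/topc.png",cv2.resize(t,None,fx=5,fy=5,interpolation=cv2.INTER_CUBIC))
t=cv2.imread("pics/scene0.png")[170:285,225:365];cv2.imwrite("pics/scenec.png",cv2.resize(t,None,fx=5,fy=5,interpolation=cv2.INTER_CUBIC))
E
```

```text
(no output)
```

View pics/topc.png

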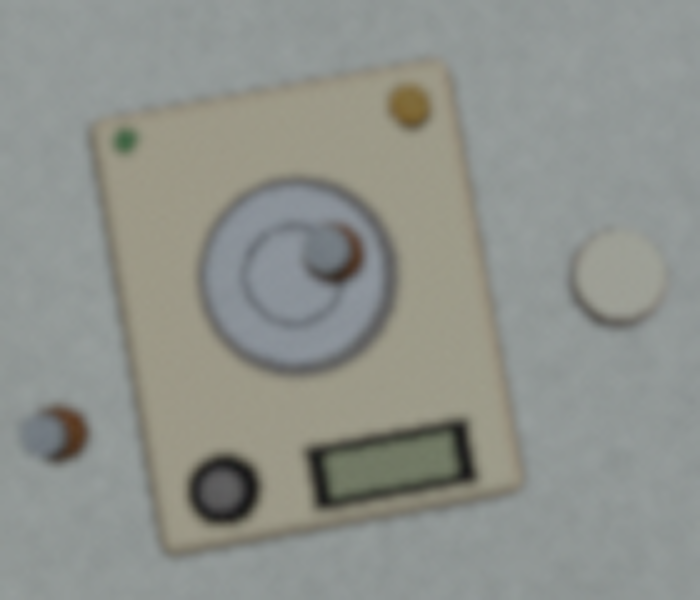

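View pics/scenec.png

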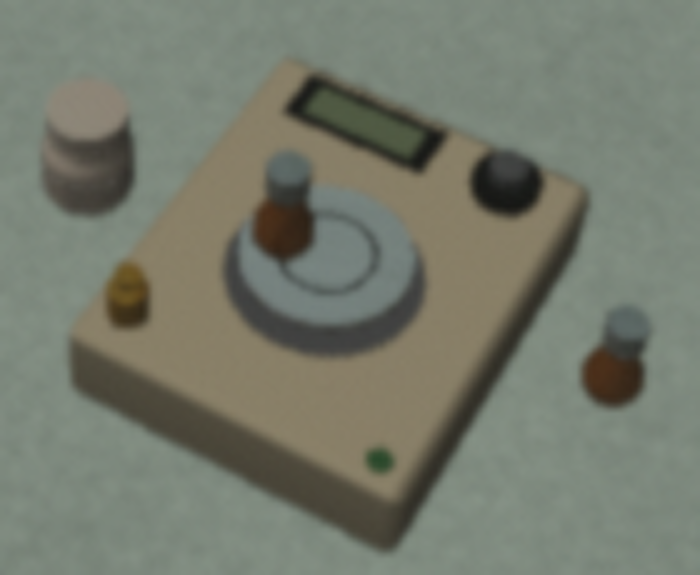

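View pics/wrist0.png

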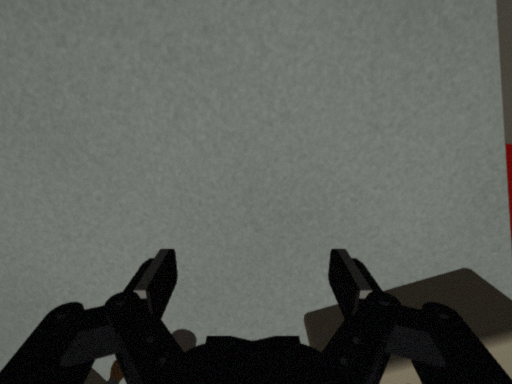

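```bash
python3 - <<'E'
from h import *
c=cam("top",None)
def P(n,u,v,z): print(n,atz(c,(u+.5)/5-.5+150,(v+.5)/5-.5+145,z).round(4))
P("pan",297,274,.078);P("ring",294,274,.078);P("cap",329,250,.136);P("brownR edge z.089",363,253,.089)
P("key",223,488,.078);P("collar",223,488,.072);P("weight",409,105,.094)
for u,v in[(92,125),(450,62),(523,487),(165,553)]:P("corner",u,v,.06)
P("spare",43,436,.058); P("jar",620,276,.065)
c=cam("scene")
def P(n,u,v,z): print(n,atz(c,(u+.5)/5-.5+225,(v+.5)/5-.5+170,z).round(4))
P("s pan",327,255,.078);P("s ring",329,253,.078);P("s cap",288,164,.136);P("s key",509,161,.078)
o=get_obs();print(rot(o["ee_rot"]).round(3))
E
```

```text
pan [0.5712 0.1237 0.078 ]
ring [0.5712 0.1252 0.078 ]
cap [0.58   0.1019 0.136 ]
brownR edge z.089 [0.5815 0.0896 0.089 ]
key [0.4634 0.159  0.078 ]
collar [0.4631 0.1598 0.072 ]
weight [0.6556 0.0673 0.094 ]
corner [0.6478 0.2324 0.06  ]
corner [0.6823 0.0488 0.06  ]
corner [0.4646 0.0088 0.06  ]
corner [0.4295 0.1904 0.06  ]
spare [0.4882 0.2542 0.058 ]
jar [ 0.5725 -0.0396  0.065 ]
s pan [0.573  0.1276 0.078 ]
s ring [0.5713 0.1275 0.078 ]
s cap [0.5807 0.1037 0.136 ]
s key [0.4592 0.1581 0.078 ]
[[-0.     0.344  0.939]
 [-0.001  0.939 -0.344]
 [-1.    -0.001  0.   ]]
```

```bash
cat >> h.py <<'E'
def shift(p,zang=None):
    o=get_obs();M=rot(o["ee_rot"]);s=M.T@(np.array(p)-o["eef_pos"])*100
    w=None
    if zang is not None:
        a=np.radians(zang);z=np.array([np.cos(a),np.sin(a),0]);x=np.array([0,0,-1.]);N=np.c_[x,np.cross(z,x),z]
        w=np.degrees(R.from_matrix(M.T@N).as_rotvec()).round(2)
    print("shift",s.round(3),"turn",w,"t",o["time_s"])
E
python3 -c "
from h import *
shift([.594,.069,.19],-67.6)"
```

```text
shift [  4.108 -38.064  53.406] turn [4.75e+01 4.00e-02 8.00e-02] t 0.15
```

{"name": "play_rows", "arguments": {"targets": [[[0,-2,3],[3,0,0],1.2],[[0,-4,6],[6,0,0],1.2],[[0,-6,9],[9,0,0],1.2],[[0,-8.5,12],[12,0,0],1.2],[[0,-10.5,15],[15,0,0],1.2],[[0,-13,18],[18,0,0],1.2],[[0,-15,21],[21,0,0],1.2],[[0,-17,24],[24,0,0],1.2],[[0,-19.5,27],[27,0,0],1.2],[[0,-21.5,30],[30,0,0],1.2],[[0,-23.5,33],[33,0,0],1.2],[[0,-26,36],[36,0,0],1.2],[[0,-28,39],[39,0,0],1.2],[[0,-30,42],[42,0,0],1.2],[[0,-32.5,45],[45,0,0],1.2],[[0,-34.5,48],[47.5,0,0],1.2],[[0,-36.5,51],[47.5,0,0],1.2],[[2,-38,53.4],[47.5,0,0],1.2],[[4.1,-38.06,53.4],[47.5,0,0],1.2],[[4.1,-38.06,53.4],[47.5,0,0],1.2]], "newtons": 20}}

```text
time_s: 1.82
eef_pos: [0.5919, 0.0661, 0.1856]
ee_rot: [0.585, 0.392, 0.588, -0.397]
ft_force: [-1.2, 1.4, -0.6]
grip_width: 0.142
```

```bash
python3 - <<'E'
from h import *
import pickle
o=get_obs();im,d=get_image("wrist");pickle.dump((o,im,d),open("w1.pkl","wb"))
cv2.imwrite("pics/wrist1.png",im[:,:,::-1])
print(o["eef_pos"],rot(o["ee_rot"]).round(3),o["grip_width"],o["ft_force"],o["time_s"])
E
```

```text
[0.59188462 0.06613295 0.18561545] [[-0.008  0.926  0.377]
 [-0.004  0.377 -0.926]
 [-1.    -0.009  0.001]] 0.14210373046407646 [-1.20525886  1.39123258 -0.58997128] 1.8167
```

View pics/wrist1.png

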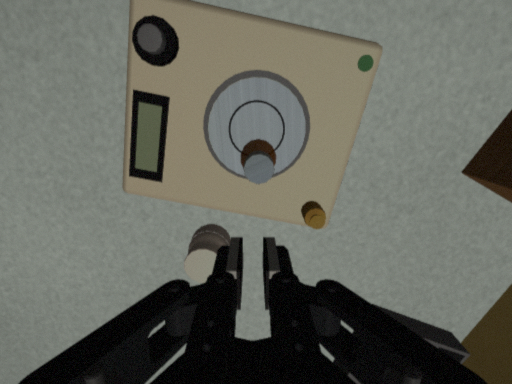

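```bash
python3 - <<'E'
from h import *
import pickle
o,im,d=pickle.load(open("w1.pkl","rb"))
cv2.imwrite("pics/w1c.png",cv2.resize(im[60:200,190:325,::-1],None,fx=4,fy=4,interpolation=cv2.INTER_CUBIC))
cv2.imwrite("pics/w1k.png",cv2.resize(im[0:80,120:195,::-1],None,fx=5,fy=5,interpolation=cv2.INTER_CUBIC))
E
```

```text
(no output)
```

View pics/w1c.png

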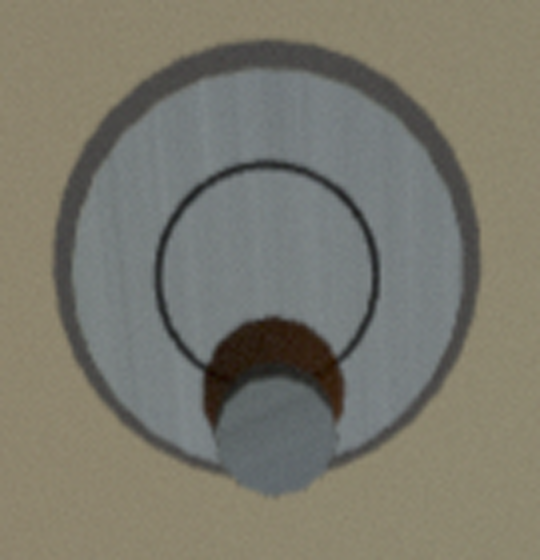

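View pics/w1k.png

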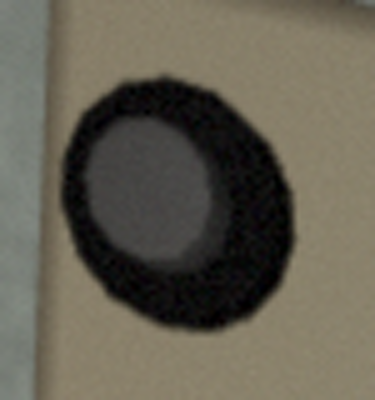

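```bash
python3 - <<'E'
from h import *
import pickle
o,im,d=pickle.load(open("w1.pkl","rb"));c=cam("wrist",o)
def P(n,u,v,z,s=4,x0=190,y0=60): p=atz(c,(u+.5)/s-.5+x0,(v+.5)/s-.5+y0,z);print(n,p.round(4));return p
r=P("ring",267,272,.078);P("pan",267,266,.078)
a=P("cap",276,434,.136);b=P("belly",274,387,.091)
P("key",149,190,.078,5,120,0)
for p in(a,b): print(np.round((p-r)*1000,1), np.degrees(np.arctan2(*(r-p)[1::-1])))
# predicted ring pixel ellipse & bottle foot
def ring(cx,cy,z,rad):
    q=np.array([proj(c,[cx+rad*np.cos(t),cy+rad*np.sin(t),z]) for t in np.linspace(0,6.28,60)]);q=(np.array(q)-[190,60]+.5)*4-.5
    return q.min(0).round(),q.max(0).round()
print(ring(r[0],r[1],.078,.0245)); print(ring(r[0],r[1],.078,.045))
print(ring(a[0],a[1],.136,.0115),ring(b[0],b[1],.094,.016))
E
```

```text
ring [0.5714 0.1264 0.078 ]
pan [0.5709 0.1276 0.078 ]
cap [0.5819 0.1044 0.136 ]
belly [0.5819 0.1049 0.091 ]
key [0.4621 0.1596 0.078 ]
[ 10.5 -22.   58. ] 115.52976354270385
[ 10.5 -21.5  13. ] 116.0471172566853
(array([159., 158.]), array([375., 379.]))
(array([69., 56.]), array([465., 464.]))
(array([213., 371.]), array([339., 494.])) (array([202., 316.]), array([347., 460.]))
```

```bash
python3 -c "
from h import *
shift([.5968,.0739,.19],-64.2);shift([.5968,.0739,.0845],-64.2)"
```

```text
shift [-0.253  0.633 -0.332] turn [-3.48 -0.01  0.37] t 1.8667
shift [10.297  0.702 -0.332] turn [-3.48 -0.01  0.37] t 1.8667
```

{"name": "play_rows", "arguments": {"targets": [[[0,0.4,-0.2],[-2,0,0.37],1.2],[[0,0.65,-0.33],[-3.5,0,0.37],1.2],[[1.5,0.65,-0.33],[-3.5,0,0.37],1.2],[[3,0.65,-0.33],[-3.5,0,0.37],1.2],[[4.5,0.66,-0.33],[-3.5,0,0.37],1.2],[[6,0.67,-0.33],[-3.5,0,0.37],1.2],[[7.2,0.68,-0.33],[-3.5,0,0.37],1.2],[[8.3,0.69,-0.33],[-3.5,0,0.37],1.2],[[9.2,0.7,-0.33],[-3.5,0,0.37],1.2],[[9.9,0.7,-0.33],[-3.5,0,0.37],1.2],[[10.2,0.7,-0.33],[-3.5,0,0.37],1.2],[[10.2,0.7,-0.33],[-3.5,0,0.37],1.2],[[10.2,0.7,-0.33],[-3.5,0,0.37],1.2]]}}

```text
time_s: 2.95
eef_pos: [0.5971, 0.0739, 0.0858]
ee_rot: [0.599, 0.376, 0.599, -0.376]
ft_force: [0.5, -0.1, -0.2]
grip_width: 0.141
```

```bash
python3 - <<'E'
from h import *
import pickle
o=get_obs();im,d=get_image("wrist");pickle.dump((o,im,d),open("w2.pkl","wb"))
cv2.imwrite("pics/wrist2.png",im[:,:,::-1])
s,_=get_image("scene");cv2.imwrite("pics/scene2.png",cv2.resize(s[170:285,225:365,::-1],None,fx=5,fy=5,interpolation=cv2.INTER_CUBIC))
print(o["eef_pos"],rot(o["ee_rot"]).round(3),o["ft_force"],o["time_s"])
shift([.5829,.1027,.0845],-64.2)
E
```

```text
[0.59709863 0.07386189 0.08584518] [[ 0.     0.9    0.436]
 [ 0.     0.436 -0.9  ]
 [-1.     0.    -0.   ]] [ 0.48498166 -0.08179812 -0.20749919] 2.95
shift [ 0.174 -0.048 -3.22 ] turn [ 0.02  0.   -0.07] t 3.05
```

View pics/wrist2.png

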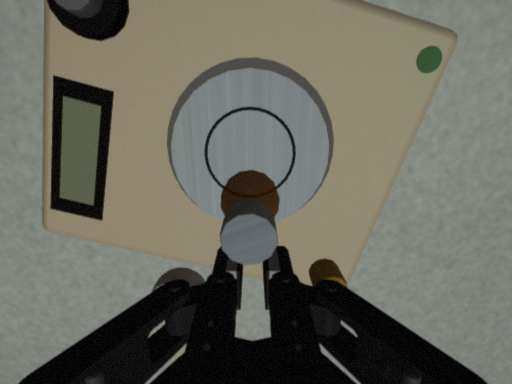

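View pics/scene2.png

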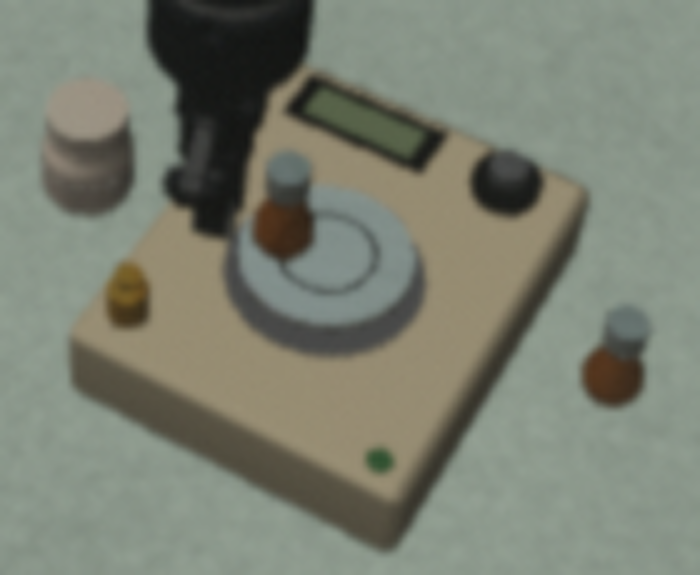

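{"name": "play_rows", "arguments": {"targets": [[[0.1,-0.03,-0.1],[0,0,0],1.2],[[0.12,-0.04,-0.2],[0,0,0],1.2],[[0.12,-0.04,-0.3],[0,0,0],1.2],[[0.12,-0.04,-0.4],[0,0,0],1.2],[[0.12,-0.04,-0.5],[0,0,0],1.2],[[0.12,-0.04,-0.6],[0,0,0],1.2],[[0.12,-0.04,-0.7],[0,0,0],1.2],[[0.12,-0.04,-0.8],[0,0,0],1.2],[[0.12,-0.04,-0.92],[0,0,0],1.2],[[0.12,-0.04,-1.04],[0,0,0],1.2],[[0.12,-0.04,-1.16],[0,0,0],1.2],[[0.12,-0.04,-1.28],[0,0,0],1.2],[[0.12,-0.04,-1.4],[0,0,0],1.2],[[0.12,-0.04,-1.52],[0,0,0],1.2],[[0.12,-0.04,-1.64],[0,0,0],1.2],[[0.12,-0.04,-1.76],[0,0,0],1.2],[[0.12,-0.04,-1.88],[0,0,0],1.2],[[0.12,-0.04,-2.0],[0,0,0],1.2],[[0.12,-0.04,-2.0],[0,0,0],1.2],[[0.12,-0.04,-2.0],[0,0,0],1.2]]}}

```text
time_s: 4.72
eef_pos: [0.5882, 0.092, 0.085]
ee_rot: [0.599, 0.376, 0.599, -0.375]
ft_force: [1.0, -0.5, 0.4]
grip_width: 0.139
```

```bash
python3 - <<'E'
from h import *
import pickle
o=get_obs();im,d=get_image("wrist");pickle.dump((o,im,d),open("w3.pkl","wb"))
cv2.imwrite("pics/wrist3.png",cv2.resize(im[40:290,150:350,::-1],None,fx=2.4,fy=2.4,interpolation=cv2.INTER_CUBIC))
s,_=get_image("scene");cv2.imwrite("pics/scene3.png",cv2.resize(s[170:285,225:365,::-1],None,fx=5,fy=5,interpolation=cv2.INTER_CUBIC))
print(o["eef_pos"],rot(o["ee_rot"]).round(3),o["ft_force"],o["time_s"])
shift([.5829,.1027,.0845],-64.2)
E
```

```text
[0.58815025 0.09203713 0.08499706] [[ 0.001  0.9    0.436]
 [ 0.001  0.436 -0.9  ]
 [-1.     0.001 -0.   ]] [ 0.95208834 -0.47309009  0.37425402] 4.7167
shift [ 0.048 -0.011 -1.193] turn [ 0.02 -0.02 -0.07] t 4.8167
```

View pics/wrist3.png

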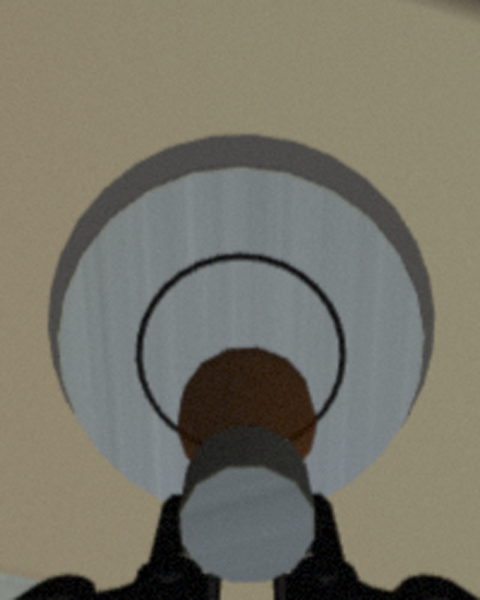

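View pics/scene3.png

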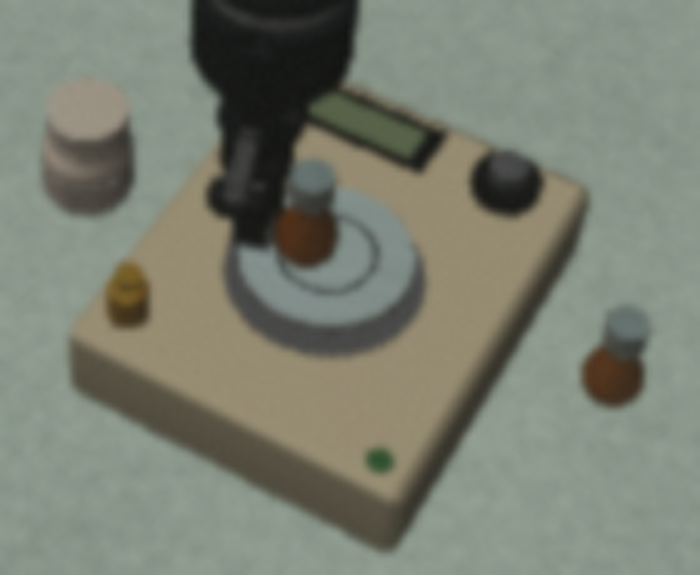

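```bash
python3 - <<'E'
from h import *
import pickle
o,im,d=pickle.load(open("w3.pkl","rb"));c=cam("wrist",o)
def P(n,u,v,z,s=2.4,x0=150,y0=40): p=atz(c,(u+.5)/s-.5+x0,(v+.5)/s-.5+y0,z);print(n,p.round(4));return p
P("ringtop",241,255,.078);P("ringL",138,350,.078);P("ringR",344,350,.078)
a=P("cap",248,524,.136);P("belly far edge",247,347,.089);P("bL",178,420,.089);P("bR",315,420,.089)
d=np.array([-.435,.9,0]);t=o["eef_pos"];print(d@(a-t),d@([.5714,.1266,.0845]-t))
E
```

```text
ringtop [0.5611 0.1472 0.078 ]
ringL [0.5485 0.1156 0.078 ]
ringR [0.5937 0.1375 0.078 ]
cap [0.5779 0.1158 0.136 ]
belly far edge [0.5707 0.1307 0.089 ]
bL [0.5639 0.1077 0.089 ]
bR [0.5928 0.1216 0.089 ]
0.025841924795969768 0.03839294037286348
```

{"name": "play_rows", "arguments": {"targets": [[[0.05,0,-0.1],[0,0,0],1.2],[[0.05,0,-0.2],[0,0,0],1.2],[[0.05,0,-0.3],[0,0,0],1.2],[[0.05,0,-0.4],[0,0,0],1.2],[[0.05,0,-0.5],[0,0,0],1.2],[[0.05,0,-0.6],[0,0,0],1.2],[[0.05,0,-0.7],[0,0,0],1.2],[[0.05,0,-0.8],[0,0,0],1.2],[[0.05,0,-0.9],[0,0,0],1.2],[[0.05,0,-1.0],[0,0,0],1.2],[[0.05,0,-1.07],[0,0,0],1.2],[[0.05,0,-1.13],[0,0,0],1.2],[[0.05,0,-1.18],[0,0,0],1.2],[[0.05,0,-1.2],[0,0,0],1.2],[[0.05,0,-1.2],[0,0,0],1.2]]}}

```text
time_s: 6.07
eef_pos: [0.583, 0.1029, 0.0845]
ee_rot: [0.599, 0.376, 0.599, -0.375]
ft_force: [1.0, -1.6, 2.1]
grip_width: 0.141
```

```bash
python3 - <<'E'
from h import *
import pickle
o=get_obs();im,d=get_image("wrist");pickle.dump((o,im,d),open("w4.pkl","wb"))
cv2.imwrite("pics/wrist4.png",cv2.resize(im[40:290,150:350,::-1],None,fx=2.4,fy=2.4,interpolation=cv2.INTER_CUBIC))
print(o["eef_pos"],o["ft_force"],o["time_s"])
E
```

```text
[0.58296091 0.10287948 0.08452463] [ 0.95275624 -1.60111393  2.06065631] 6.0667
```

View pics/wrist4.png

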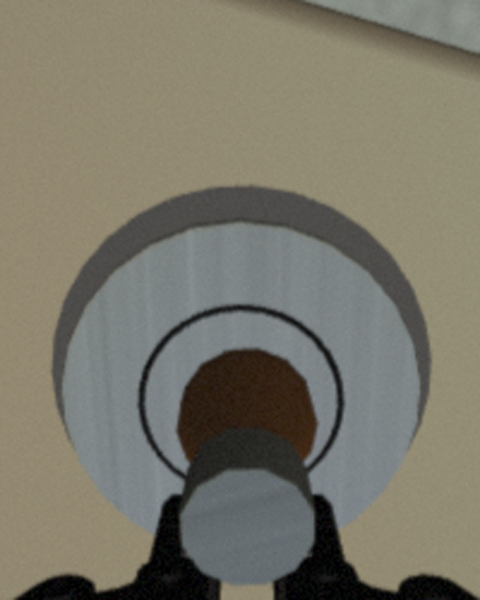

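{"name": "play_rows", "arguments": {"targets": [[[0,0,0.2],[0,0,0],1.2],[[0,0,0.6],[0,0,0],1.2],[[0,0,1.2],[0,0,0],1.2],[[0,0,2],[0,0,0],1.2],[[0,0,3],[0,0,0],1.2],[[0,0,3.6],[0,0,0],1.2],[[-0.5,0,4],[0,0,0],1],[[-2,0,4],[0,0,0],0.5],[[-4,0,4],[0,0,0],0],[[-6,0,4],[0,0,0],0],[[-8,0,4],[0,0,0],0],[[-10,0,4],[0,0,0],0],[[-10.5,0,4],[0,0,0],0],[[-10.5,0,4],[0,0,0],0],[[-10.5,0,4],[0,0,0],0]]}}

```text
time_s: 7.37
eef_pos: [0.6, 0.0666, 0.1889]
ee_rot: [0.599, 0.376, 0.599, -0.375]
ft_force: [0.4, -0.7, -0.4]
grip_width: 0.003
```

```bash
python3 - <<'E'
from h import *
import pickle
o=get_obs();im,d=get_image("wrist");pickle.dump((o,im,d),open("w5.pkl","wb"))
cv2.imwrite("pics/wrist5.png",im[:,:,::-1])
cv2.imwrite("pics/wrist5c.png",cv2.resize(im[60:200,190:325,::-1],None,fx=4,fy=4,interpolation=cv2.INTER_CUBIC))
print(o["eef_pos"],rot(o["ee_rot"]).round(3),o["ft_force"],o["time_s"],o["grip_width"],o["joints"].round(2))
E
```

```text
[0.60002326 0.0666259  0.18890641] [[ 0.     0.9    0.435]
 [ 0.001  0.435 -0.9  ]
 [-1.     0.001 -0.001]] [ 0.3628966  -0.6600109  -0.39740435] 7.3667 0.0033326484754314855 [-0.53  0.26  0.44  1.65 -0.12  1.26  0.39]
```

View pics/wrist5.png

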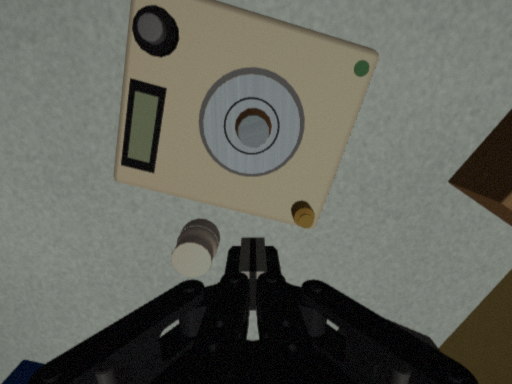

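View pics/wrist5c.png

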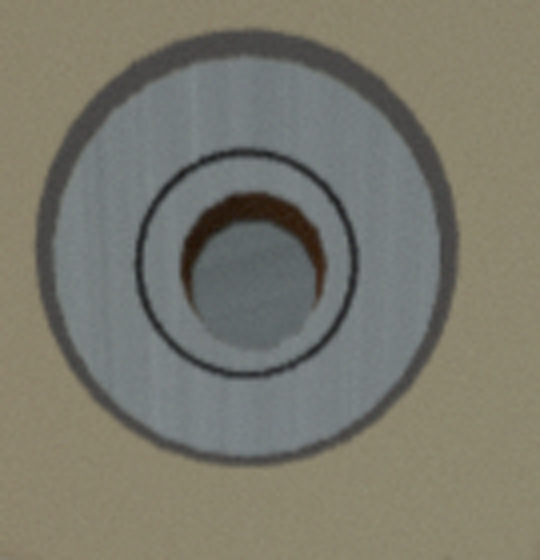

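```bash
python3 -c "
from h import *
shift([.4627,.160,.189]);shift([.4627,.160,.095])"
```

```text
shift [ -0.064  -8.254 -14.363] turn None t 7.4167
shift [  9.336  -8.247 -14.353] turn None t 7.4167
```

{"name": "play_rows", "arguments": {"targets": [[[0,-0.6,-1],[0,0,0],0],[[0,-1.4,-2.5],[0,0,0],0],[[0,-2.3,-4],[0,0,0],0],[[0,-3.2,-5.5],[0,0,0],0],[[0,-4,-7],[0,0,0],0],[[0,-4.9,-8.5],[0,0,0],0],[[0,-5.7,-10],[0,0,0],0],[[0,-6.6,-11.5],[0,0,0],0],[[0,-7.5,-13],[0,0,0],0],[[0,-8.1,-14.1],[0,0,0],0],[[0,-8.25,-14.35],[0,0,0],0],[[1.5,-8.25,-14.35],[0,0,0],0],[[3,-8.25,-14.35],[0,0,0],0],[[4.5,-8.25,-14.35],[0,0,0],0],[[6,-8.25,-14.35],[0,0,0],0],[[7.5,-8.25,-14.35],[0,0,0],0],[[8.8,-8.25,-14.35],[0,0,0],0],[[9.3,-8.25,-14.35],[0,0,0],0],[[9.3,-8.25,-14.35],[0,0,0],0],[[9.3,-8.25,-14.35],[0,0,0],0]]}}

```text
time_s: 9.08
eef_pos: [0.4626, 0.1597, 0.0952]
ee_rot: [0.599, 0.375, 0.6, -0.376]
ft_force: [-0.1, 0.8, 0.4]
grip_width: 0.004
```

```bash
python3 - <<'E'
from h import *
o=get_obs();im,d=get_image("wrist")
cv2.imwrite("pics/wrist6.png",im[:,:,::-1])
s,_=get_image("scene");cv2.imwrite("pics/scene6.png",cv2.resize(s[150:285,225:365,::-1],None,fx=4.4,fy=4.4,interpolation=cv2.INTER_CUBIC))
print(o["eef_pos"],o["ft_force"],o["time_s"])
c=cam("wrist",o);print(proj(c,[.4627,.16,.078]),proj(c,o["eef_pos"]))
E
```

```text
[0.46261792 0.15971325 0.09524354] [-0.09324111  0.83748546  0.36439431] 9.0833
(np.float64(251.1426048486404), np.float64(236.22582312360564)) (np.float64(250.67915373187773), np.float64(249.73858157205137))
```

View pics/wrist6.png

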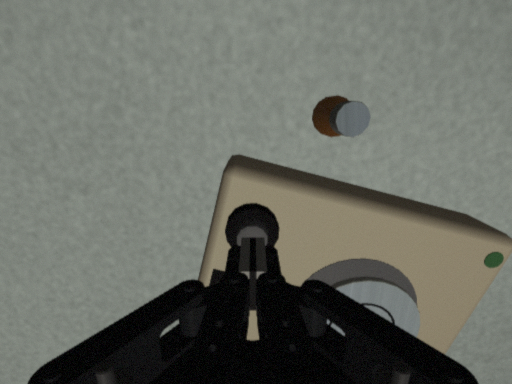

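View pics/scene6.png

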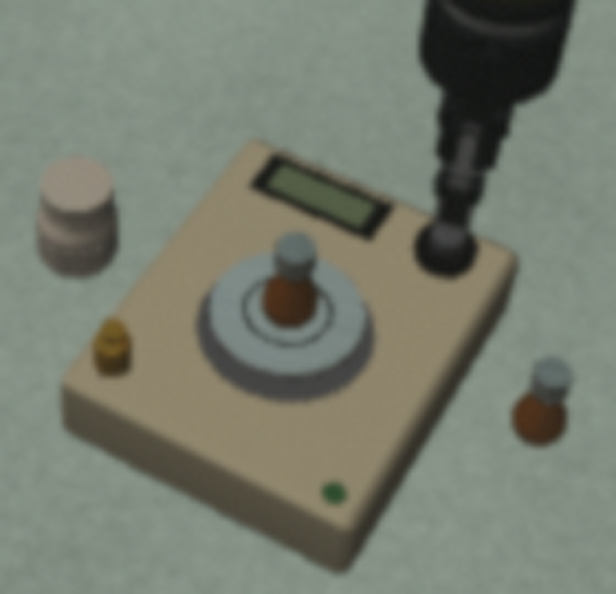

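{"name": "play_rows", "arguments": {"targets": [[[0.5,0,0],[0,0,0],0],[[1.0,0,0],[0,0,0],0],[[1.3,0,0],[0,0,0],0],[[1.5,0,0],[0,0,0],0],[[1.7,0,0],[0,0,0],0],[[1.9,0,0],[0,0,0],0],[[2.1,0,0],[0,0,0],0],[[2.2,0,0],[0,0,0],0],[[2.2,0,0],[0,0,0],0],[[2.2,0,0],[0,0,0],0]]}}

```text
time_s: 10.02
eef_pos: [0.4632, 0.1602, 0.0759]
ee_rot: [0.599, 0.376, 0.6, -0.375]
ft_force: [-6.1, -2.1, 16.2]
grip_width: 0.0
```

```bash
python3 - <<'E'
from h import *
o=get_obs();im,d=get_image("wrist")
cv2.imwrite("pics/wrist7.png",cv2.resize(im[170:300,180:330,::-1],None,fx=5,fy=4.6,interpolation=cv2.INTER_CUBIC))
s,_=get_image("scene");cv2.imwrite("pics/scene7.png",cv2.resize(s[170:230,300:365,::-1],None,fx=9,fy=9,interpolation=cv2.INTER_CUBIC))
print(o["eef_pos"],o["ft_force"],o["moment"],o["time_s"],get_obs()["ft_force"],get_obs()["eef_pos"])
E
```

```text
[0.4632201  0.1601613  0.07585193] [-6.06052    -2.10543528 16.20628257] [-0.53446776  1.3974134   0.01287271] 10.0167 [-5.47934819 -2.16339819 15.56025687] [0.46328672 0.16016076 0.0759081 ]
```

View pics/wrist7.png

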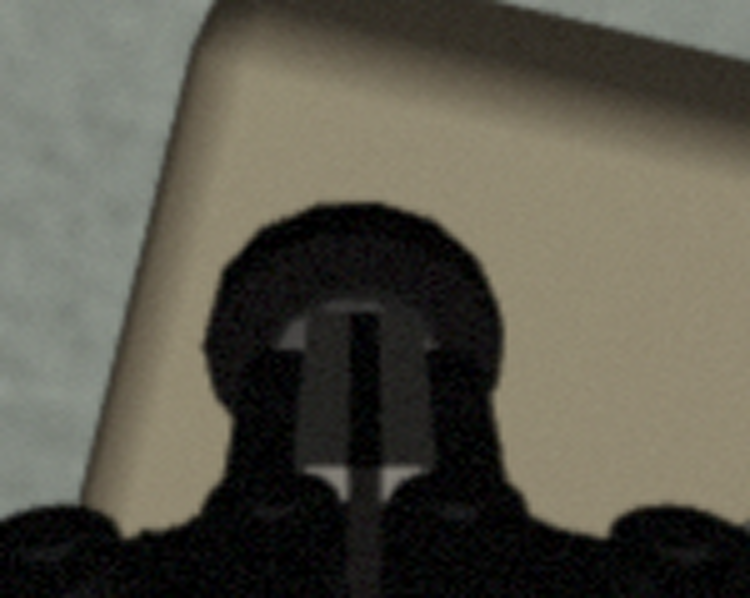

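View pics/scene7.png

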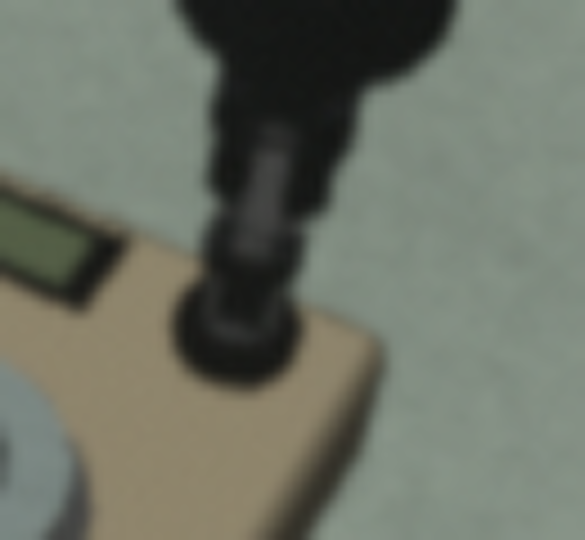

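{"name": "play_rows", "arguments": {"targets": [[[0.3,0,0],[0,0,0],0],[[0.35,0,0],[0,0,0],0],[[0.4,0,0],[0,0,0],0],[[0.4,0,0],[0,0,0],0]]}}

```text
time_s: 10.45
eef_pos: [0.4634, 0.1602, 0.0756]
ee_rot: [0.598, 0.376, 0.6, -0.375]
ft_force: [-11.5, -4.7, 31.3]
grip_width: 0.002
```

{"name": "play_rows", "arguments": {"targets": [[[0.1,0,0],[0,0,0],0],[[0,0,0],[0,0,0],0],[[0,0,0],[0,0,0],0],[[0,0,0],[0,0,0],0]]}}

```text
time_s: 10.78
eef_pos: [0.4638, 0.1603, 0.076]
ee_rot: [0.598, 0.377, 0.6, -0.375]
ft_force: [-2.8, -1.0, 7.0]
grip_width: 0.0
```

{"name": "play_rows", "arguments": {"targets": [[[-0.15,0,0],[0,0,0],0],[[-0.15,0,0],[0,0,0],0],[[-0.15,0,0],[0,0,0],0]]}}

```text
time_s: 11.03
eef_pos: [0.4638, 0.1603, 0.0775]
ee_rot: [0.598, 0.377, 0.6, -0.375]
ft_force: [-0.5, 0.0, 4.2]
grip_width: -0.004
```

{"name": "play_rows", "arguments": {"targets": [[[-0.2,0,0],[0,0,0],0],[[-0.2,0,0],[0,0,0],0],[[-0.2,0,0],[0,0,0],0]]}}

```text
time_s: 11.28
eef_pos: [0.4639, 0.1603, 0.0794]
ee_rot: [0.598, 0.377, 0.6, -0.375]
ft_force: [-1.2, 0.1, 3.9]
grip_width: 0.0
```

{"name": "play_rows", "arguments": {"targets": [[[-0.2,0,0],[0,0,0],0],[[-0.2,0,0],[0,0,0],0],[[-0.2,0,0],[0,0,0],0]]}}

```text
time_s: 11.53
eef_pos: [0.4639, 0.1604, 0.0814]
ee_rot: [0.598, 0.377, 0.6, -0.375]
ft_force: [-0.1, -0.1, 1.0]
grip_width: -0.002
```

{"name": "play_rows", "arguments": {"targets": [[[-0.2,0,0],[0,0,0],0],[[-0.2,0,0],[0,0,0],0],[[-0.2,0,0],[0,0,0],0]]}}

```text
time_s: 11.78
eef_pos: [0.4638, 0.1603, 0.0832]
ee_rot: [0.598, 0.377, 0.6, -0.375]
ft_force: [0.2, 0.7, -0.4]
grip_width: -0.002
```

{"name": "play_rows", "arguments": {"targets": [[[-1,0,0],[0,0,0],0],[[-2.5,0,0],[0,0,0],0],[[-4.5,0,0],[0,0,0],0],[[-7,0,0],[0,0,0],0],[[-9.5,0,0],[0,0,0],0],[[-12,0,0],[0,0,0],0],[[-13,0,0],[0,0,0],0],[[-13,2.5,4.5],[0,0,0],0],[[-13,4,7.5],[0,0,0],0],[[-13,6,10.5],[0,0,0],0],[[-13,7.5,13],[0,0,0],0],[[-13,8,14],[0,0,0],0],[[-13,8,14],[0,0,0],0],[[-13,8,14],[0,0,0],0]]}}

```text
time_s: 12.95
eef_pos: [0.5961, 0.0688, 0.2121]
ee_rot: [0.598, 0.376, 0.6, -0.376]
ft_force: [-0.5, 0.4, -0.4]
grip_width: -0.001
```

```bash
python3 - <<'E'
from h import *
o=get_obs();im,d=get_image("wrist")
cv2.imwrite("pics/wrist8.png",im[:,:,::-1])
s,_=get_image("scene");cv2.imwrite("pics/scene8.png",cv2.resize(s[150:285,225:365,::-1],None,fx=4.4,fy=4.4,interpolation=cv2.INTER_CUBIC))
cv2.imwrite("pics/w8c.png",cv2.resize(im[70:190,200:320,::-1],None,fx=5,fy=5,interpolation=cv2.INTER_CUBIC))
print(o["eef_pos"],o["ft_force"],o["time_s"])
E
```

```text
[0.59607608 0.06883224 0.21205232] [-0.49995994  0.42840133 -0.36122419] 12.95
```

View pics/wrist8.png

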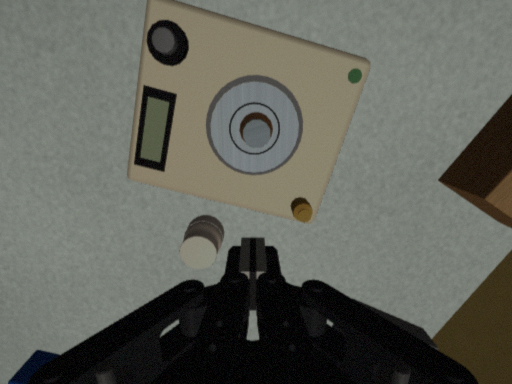

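View pics/scene8.png

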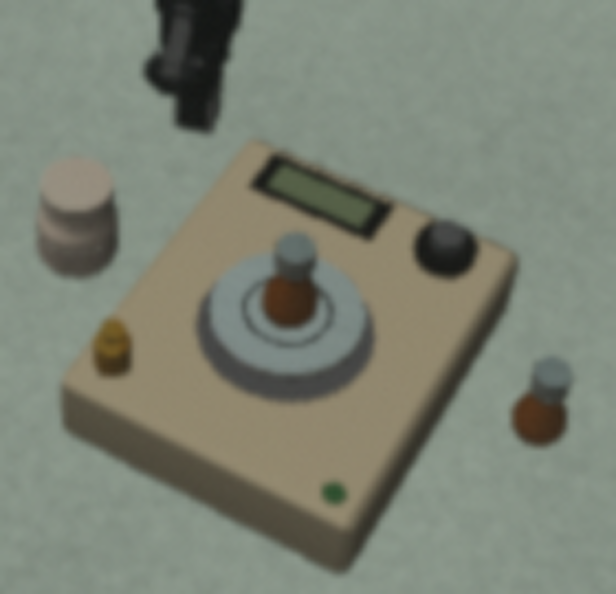

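View pics/w8c.png

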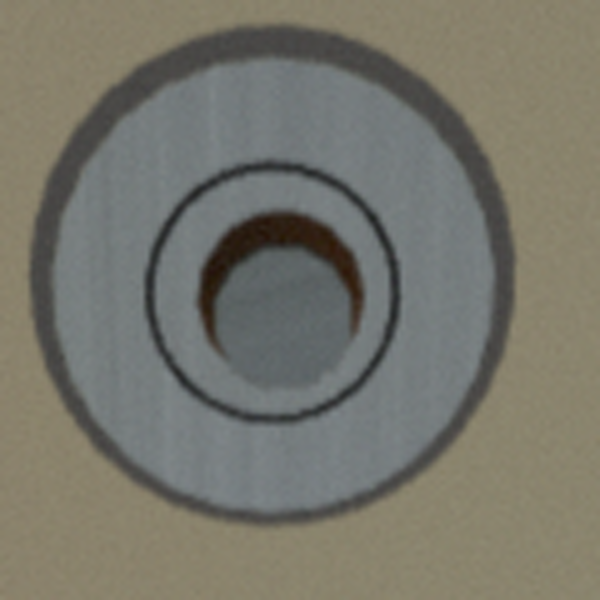

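The bottle stands upright near the ring's middle: the ring's centre is at (273, 292) and the belly's at (280, 293) in the crop. The key is back up and the other objects look unmoved.

```bash
python3 -c "
from rig import *
print(job_done())"
```

```text
the job is handed in; nothing more can be done
None
```

The bottle now stands upright inside the engraved ring, and the key was then pressed fully down and let go. I handed the job in at about 13 s.

- **Bottle:** I slid it about 24 mm with two fingertips set 12 mm apart, narrower than the bottle, so it was pushed and never gripped. The last picture shows it 1 to 2 mm off the ring's centre, clear of the ring line all round.
- **Key:** I pressed it with the fingers shut. At the bottom the force doubled from 16 to 31 N for only 0.3 mm of movement, so it had reached its stop. On release the force fell from about 7 to 0 N over roughly 6 mm, which fits the key's travel. The picture shows it back up.
- **Everything else:** the weight, jar and spare bottle look unmoved in the last pictures. I did not check the cup or tip box again, but the arm never went near them at low height. The arm ended clear, at 0.21 m height.

**Disagreement:** the key bottomed with the tool reading about 76 mm height, against an expected 72 mm. The fingertips therefore probably reach about 4 mm below the reported tool point. If so, they passed only 1 to 3 mm above the pan while pushing, lower than the 4 to 12 mm given; the force reading rose to 2 N upward at the end of the push. The pictures show no harm from it.

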